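# Take a snap-lid tub out of the topping rail and open it

### The job

Lift the tub with the snap-fit cover out of the topping rail, still closed and upright, stand it in the middle of the green chopping board and let go. Then pinch its two side tabs together, take the cover off, and lay the cover flat, right way up, in the shallow steel tray, leaving the open tub standing on the board. Do not drop anything, and leave the other tub, the jar, the bottles, the bowl and the dip pot where they are.

Things in the scene. Friction and masses are not known exactly. Their poses are not given: they have to be found in the camera images.
- rail: Open-topped aluminium topping rail, fixed, 154 (x) x 262 (y) x 92 mm high, walls and floor 4 mm, with three equal wells side by side along y, 146 (x) x 82 (y) mm inside, centres at y = -86, 0, +86 mm. Its wells hold the covered tub, an open tub and a jar. Origin: centre of the underside, z up. The well walls stand 6 mm beside the cover's tabs and as high: no finger fits between.
- tub: White plastic tub, the one that wears the cover, loose, 0.3 to 0.5 kg, 130 (x) x 54 (y) x 60 mm high, walls 3 mm, dip pots fixed inside. Origin: centre of the underside, x along its length, z up. A 5 mm inward lip runs along the top of both long walls; the cover's hooks catch under it.
- cover: Grey snap-fit cover, loose, 0.12 kg, plate 130 (x) x 54 (y) x 4 mm. Origin: centre of the plate's underside, 60 mm above the tub's origin when closed; axes as the tub's. A skirt reaches 12 mm below the origin with 2 mm play inside the tub; laid on a flat surface the cover stands on its skirt, origin 12 mm above that surface.
- fin (a point): Middle of the top edge of the cover's upright grip fin, 30 mm above the cover's origin. The fin is 10 mm thick (x), 44 mm long (y) and stands 26 mm above the plate's top. The closed tub can be carried by it: the hooks hold. Axes as the cover's.
- tabs (a point): Midpoint between the two tab paddles, 15 mm above the cover's origin, axes as the cover's. Upright paddles at the middle of the long sides, 32 mm long (x), 4 mm thick, from 2.5 to 27 mm above the cover's origin; 70 mm over their outer faces at rest, 58 mm fully pressed. With both pressed 5 mm or more the cover lifts straight off and can be carried by them.
- tab_left (a joint): Tab on the cover's +y side: 0 at rest, grows as it is pressed inward (m), stop at 0.006. Spring: about 3 N to start, 7 N at the stop.
- tab_right (a joint): Tab on the cover's -y side, the same.
- board: Green chopping board, fixed, 200 (x) x 180 (y) x 12 mm thick. Origin: centre of its underside, z up.
- tray: Shallow dark steel tray, fixed, 220 (x) x 180 (y) mm, floor 3 mm thick, rim 10 mm high and 3 mm thick. Origin: centre of its underside, z up. Board and tray may have changed places.
- open_tub: Bystander: a tub of the same kind without cover, in a well of the rail. Origin: centre of its underside.
- jar: Bystander: small glass jar with steel cap, 60 mm across, 82 mm high, in a well of the rail. Origin: centre of its underside.
- squeeze_bottle: Bystander: white squeeze bottle, 70 mm across, 215 mm high, standing behind the board. Origin: centre of its underside.
- ketchup: Bystander: red sauce bottle, 68 mm across, 195 mm high, at the back. Origin: centre of its underside.
- bowl: Bystander: kraft bowl, 110 mm across, 55 mm high, at the back. Origin: centre of its underside.
- dip_pot: Bystander: small white dip pot, 50 mm across, 33 mm high, behind the rail. Origin: centre of its underside.
Not all that is in view belongs to the job. Leave any yellow look-alike of the tub alone.

How it is judged:
By the outcome, as a careful person would: the job done as asked, in the order asked, and still so for the second after the job is handed in, with the robot touching nothing.
It also fails if it takes over 54 s, if anything falls off the work surface, if the arm or the gripper's body presses on something with over 40 N, if the wrist force passes 120 N, or if a joint passes its speed limit or range.

### The arm

A 7-joint arm with a two-finger parallel gripper is mounted at the origin on the work surface. World frame = base frame: x ahead of the robot, y to its left, z up, the work surface at z = 0. Lengths are in mm, angles in rad, forces in N, time in s.
With the tool pointing down it reaches from about 400 to 875 mm from the base axis. Payload 4.4 kg.
Tool frame: the origin (TCP) lies on the centre line of the jaws, within the pads' length; the fingertips stand ctrl.nose_length ahead of it and the grasp point (between the pads) lies 6 mm ahead of it (ctrl.nose_length is the distance from the TCP to the fingertips, in mm); z points along the fingers, y is the direction in which the jaws open and shut (so a half turn about z gives the same grasp; the last joint's range is limited). The gripper opens to 85 mm and grips with 20 to 120 N. Pads are 22 mm wide; open, the fingers measure 114 mm over their backs; the gripper's body (76 mm by 85 mm) begins 54 mm behind the grasp point. The pads swing forward as they close: fully open they stand 13 mm farther back than shut.
Start: joints at [1.215, 0.628, 0.038, 1.517, -0.027, 0.996, -0.02], TCP at [185.771, -622.902, 256.313] pointing down, gripper open.
Joint ranges: [-3.06, 3.06], [-0.37, 2.12], [-1.25, 1.32], [0.18, 2.47], [-1.1, 4.24], [0.23, 1.98], [-2.94, 2.94]. Speed limits (rad/s): [2.57, 2.57, 3.14, 3.14, 3.14, 3.14, 3.14].

### API

Orientations are given as [roll, pitch, yaw] about the fixed x, y, z axes, in that order (R = Rz(yaw) Ry(pitch) Rx(roll)).
In Python, from cell import ctrl, vision gives the robot as it stands. The module is installed in compiled form; this text tells all that it offers.
- The arm moves only by the shell command python3 -m inch 'ROWS'. ROWS is a JSON object of lists of equal length, an entry for each row: "travel": the shift along the tool's x, y, z in cm, a list of three; "twist": the turn about the tool's z in degrees; "fingers": the finger opening in cm, from 0 to 8.54. A call has exactly 10 rows; each row is the pose to reach, as a shift and turn from the pose commanded when the call began, along the tool's axes at that moment; what a row does not reach only later rows make up. A row lasts 1/12 s, in which the tool goes at most 41.7 mm and 7.16 degrees, less where a joint would pass 70% of its speed; a pose out of reach is approached as far as the arm can. A call with a gripper value outside its range is refused whole. The fingers move at their own pace and stop on an object; the grip force is fixed at half the most. Time passes only in rows, so rows that repeat a pose let the fingers close, or fill a call up. It gives the time, the measured TCP pose, the force and the opening at its end, in the units of the state.
- ctrl.read_state(): the state, without advancing time (a new reading comes with each control period).
- vision.get_image(name): name is "scene" or "top" or "wrist"; returns a dict with "frame" (420x560x3 uint8, red, green, blue), "fx", "fy", "cx", "cy" (pixels), "k1" (the pictures are not rectified: a ray, as slopes to the right and down, at radius r is drawn at 1 + k1 r^2 times it, then the intrinsics apply), "position" and "orientation" of the camera in the world. Camera axes: x right, y down, z forward; pixel columns grow to the right and rows downward; lengths in mm; the calibration is good to about 2 mm. A picture is of the moment at which its call begins. There is no depth.
- ctrl.finish_job(): hands the job in, once; it reports no verdict.
The state is a dict: "clock": time; "qpos": joint angles; "qd": joint speeds; "tau": joint torques, N m; "eef_pos": TCP position; "tool_rot": TCP orientation; "force": force on the tool from outside, world axes, zero at the start; "torque": the same for the moment, N m; "width": finger opening in mm.
Only numpy, scipy, OpenCV 4.12 (cv2) and the standard library are available. Lean on these libraries where they do the work, as an engineer would, in place of code of your own. Each camera call takes 0.05 s, during which the arm holds its last target.

## Working session

There is one attempt and no reset: what is moved stays moved. The work goes in short steps, Python scripts to look and compute and a shell command to move; the robot and the scene stay as the last step left them, time stands still between calls to the robot, and variables do not carry over. Pictures are saved under pics/ and viewed, and the job is handed in when it is done.

```bash
mkdir -p pics
cat > h.py <<'E'
import numpy as np,cv2,json
from cell import ctrl,vision
def R(o):
    from scipy.spatial.transform import Rotation as Ro
    return Ro.from_euler('xyz',o).as_matrix()
def snap(n,f):
    im=vision.get_image(n); cv2.imwrite('pics/%s.png'%f,im['frame'][:,:,::-1])
    np.savez('pics/%s.npz'%f,**{k:np.asarray(v) for k,v in im.items()})
def load(f): return {k:v for k,v in np.load('pics/%s.npz'%f).items()}
def Rc(im):
    o=np.asarray(im['orientation']); return o if o.shape==(3,3) else R(o)
def ray(im,u,v):
    x=(u-im['cx'])/im['fx'];y=(v-im['cy'])/im['fy']
    rd=np.hypot(x,y);r=rd
    for _ in range(30): r=rd/(1+im['k1']*r*r)
    s=r/rd if rd>0 else 1
    d=Rc(im)@np.array([x*s,y*s,1.]);return np.asarray(im['position'],float),d
def atz(im,u,v,z):
    p,d=ray(im,u,v);return p+d*(z-p[2])/d[2]
def tri(obs):
    A=np.zeros((3,3));b=np.zeros(3);L=[]
    for im,u,v in obs:
        p,d=ray(im,u,v);d=d/np.linalg.norm(d);M=np.eye(3)-np.outer(d,d);A+=M;b+=M@p;L.append((p,M))
    X=np.linalg.solve(A,b);return X,[np.linalg.norm(M@(X-p)) for p,M in L]
def proj(im,X):
    c=Rc(im).T@(np.asarray(X,float)-im['position']);x,y=c[0]/c[2],c[1]/c[2];f=1+im['k1']*(x*x+y*y)
    return im['fx']*x*f+im['cx'],im['fy']*y*f+im['cy']
E
python3 - <<'E'
from h import *
for n in ['scene','top','wrist']:
    snap(n,n+'0');i=load(n+'0');print(n,{k:i[k].tolist() for k in i if k!='frame'})
print(ctrl.read_state(),ctrl.nose_length)
E
```

```text
scene {'fx': 522.1911803951051, 'fy': 522.1911803951051, 'cx': 281.8895058912743, 'cy': 208.04549606495078, 'k1': 0.01592666443247303, 'position': [983.8340622026179, -763.5131188281932, 878.4716372887194], 'orientation': [-2.2800947751337617, -0.006516706596964239, 0.5315395113255885]}
top {'fx': 396.9401446630426, 'fy': 396.9401446630426, 'cx': 280.23743955356207, 'cy': 211.4627948820666, 'k1': -0.11764511322246414, 'position': [419.2832105099107, -4.512732211383851, 950.7469756542425], 'orientation': [-2.992424990101045, 0.04283261208689315, -1.5800043204890772]}
wrist {'fx': 323.2081736537961, 'fy': 323.2081736537961, 'cx': 280.7377733247861, 'cy': 209.08051158244976, 'k1': -0.05685829612907797, 'position': [253.60183623414946, -601.4337640007126, 372.3156027821772], 'orientation': [2.858363883977355, 0.0024892071158011397, -1.2818030949316759]}
{'clock': 0.15, 'qpos': array([ 1.21520525,  0.62910703,  0.03845993,  1.51813997, -0.02699907,
        0.9963216 , -0.01997529]), 'qd': array([-1.68819538e-03, -6.57627703e-04,  6.22229764e-04, -6.24118891e-04,
        1.74740783e-05,  9.11013031e-04, -1.26708313e-03]), 'tau': array([ 1.33756359e-03, -5.63792181e+01,  1.22769400e+00, -1.93649501e+01,
        1.11540011e-02,  7.36249785e-03, -4.30533518e-06]), 'eef_pos': array([ 185.63670759, -622.46395354,  255.61726596]), 'tool_rot': array([-3.14013488e+00,  1.32828928e-05,  2.89806938e-01]), 'force': array([ 0.42307787, -0.85304121,  0.5233425 ]), 'torque': array([0.02783748, 0.03713735, 0.00093657]), 'width': 85.454330190112} 25.0
```

View pics/scene0.png

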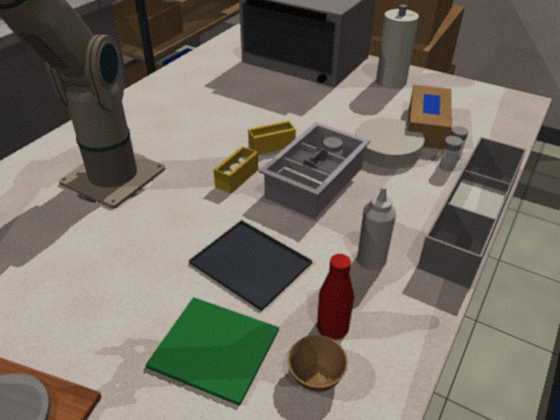

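View pics/top0.png

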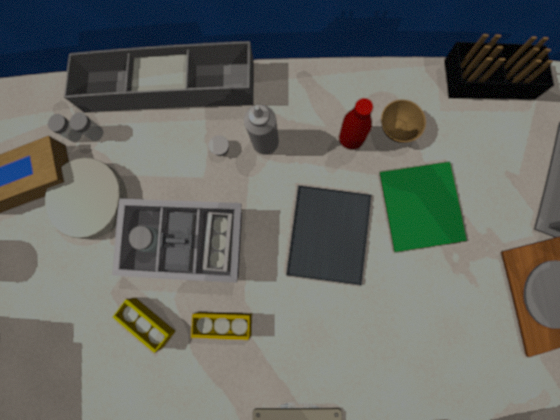

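View pics/wrist0.png

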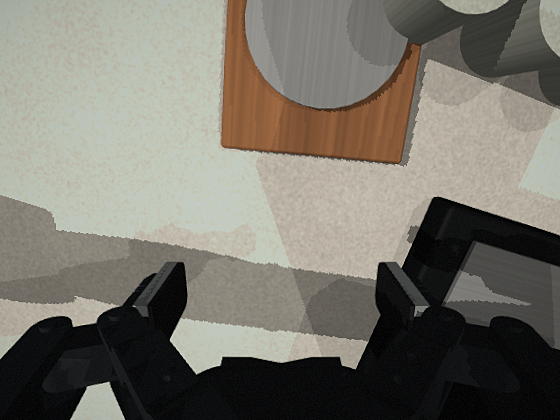

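The top view shows the rail at (180,240) with the covered tub apparently in the middle well, the jar in the left one and the open tub in the right one. The tray is at (330,235) and the board at (423,207). I'll zoom in on these.

Run:
```python
from h import *
a=cv2.imread('pics/scene0.png')[110:220,250:380];b=cv2.imread('pics/top0.png')[190:290,105:250]
a=cv2.convertScaleAbs(a,alpha=1.7);b=cv2.convertScaleAbs(b,alpha=1.8)
cv2.imwrite('pics/za.png',cv2.resize(a,(780,660)[:2] and (700,592),interpolation=2));cv2.imwrite('pics/zb.png',cv2.resize(b,(798,550),interpolation=2))
t=load('top0')
for n,pts,z in [('rail',[(121,200),(242,205),(238,280),(115,276)],92),('board',[(380,170),(448,163),(466,241),(393,251)],12),('tray',[(299,186),(371,195),(362,284),(288,275)],10)]:
    P=np.array([atz(t,u,v,z) for u,v in pts]);print(n,P.round(0).tolist(),P.mean(0).round(1))
```

```text
rail [[581.0, 395.0, 92.0], [565.0, 115.0, 92.0], [401.0, 124.0, 92.0], [409.0, 401.0, 92.0]] [488.9 258.8  92. ]
board [[659.0, -209.0, 12.0], [675.0, -378.0, 12.0], [483.0, -408.0, 12.0], [463.0, -231.0, 12.0]] [ 569.7 -306.5   12. ]
tray [[623.0, -11.0, 10.0], [598.0, -184.0, 10.0], [387.0, -155.0, 10.0], [410.0, 18.0, 10.0]] [504.4 -83.3  10. ]
```

View pics/za.png

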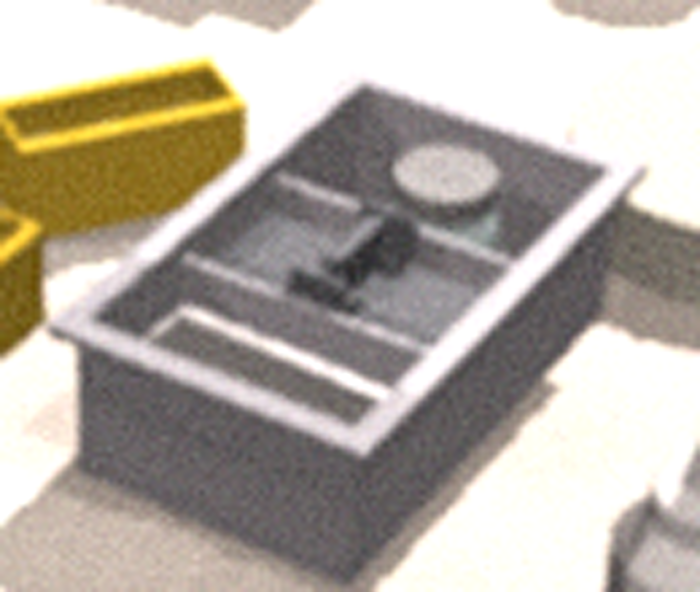

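View pics/zb.png

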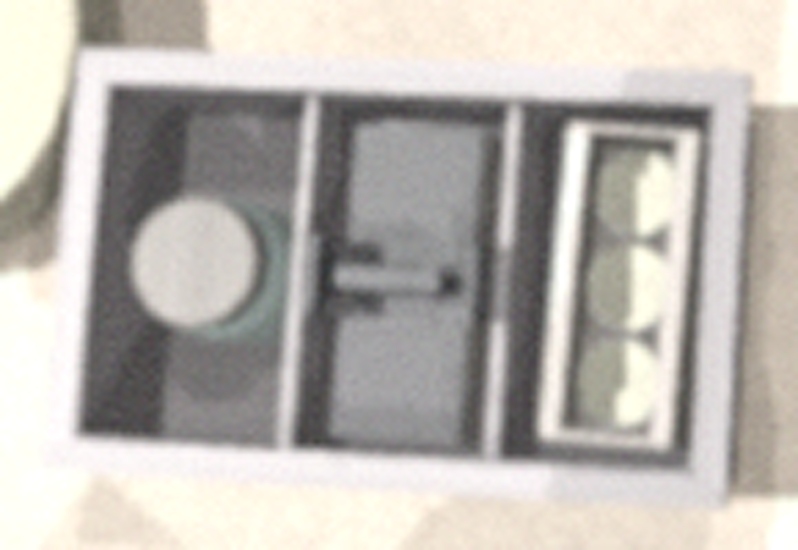

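The covered tub is in the middle well, with its fin running along the rail's y. I'll move over the rail for a wrist-camera measurement.

```bash
cat >> h.py <<'E'
def go(x,y,z,yaw):
    s=ctrl.read_state();Rt=R(s['tool_rot']);d=Rt.T@(np.array([x,y,z])-s['eef_pos'])
    cy=s['tool_rot'][2];tw=-np.degrees((yaw-cy+np.pi)%(2*np.pi)-np.pi)
    print('t',round(s['clock'],2),'eef',s['eef_pos'].round(1),'rot',s['tool_rot'].round(4),'F',s['force'].round(1),'w',round(s['width'],1))
    print('travel cm',(d/10).round(2),'twist',round(tw,2))
E
python3 - <<'E'
from h import *
i=load('wrist0');print(Rc(i)[:,2]);s=ctrl.read_state();print(R(s['tool_rot']).T@Rc(i)[:,2],R(s['tool_rot']).T@(i['position']-s['eef_pos']))
go(520,-200,330,1.52);go(490,180,300,1.52)
E
```

```text
[-0.26854962 -0.07735086 -0.96015517]
[-0.27944244 -0.00121773  0.96016167] [  71.13910786   -0.90112518 -116.69809213]
t 0.15 eef [ 185.6 -622.5  255.6] rot [-3.1401  0.      0.2898] F [ 0.4 -0.9  0.5] w 85.5
travel cm [ 44.11 -30.94  -7.39] twist -70.48
t 0.15 eef [ 185.6 -622.5  255.6] rot [-3.1401  0.      0.2898] F [ 0.4 -0.9  0.5] w 85.5
travel cm [ 52.1  -68.21  -4.34] twist -70.48
```

```bash
python3 -m inch '{"travel":[[4,-3,-4],[8,-6,-6],[12,-9,-7.4],[16,-12,-7.4],[20,-14.5,-7.4],[24,-17,-7.4],[28,-20,-7.4],[32,-23,-7.4],[36,-26,-7.4],[40,-29,-7.4]],"twist":[-7,-14,-21,-28,-35,-42,-49,-56,-63,-70.5],"fingers":[8.5,8.5,8.5,8.5,8.5,8.5,8.5,8.5,8.5,8.5]}'
python3 - <<'E'
from h import *
go(490,235,300,1.52)
E
```

```text
clock: 0.98
eef_pos: [430.2, -304.3, 329.9]
tool_rot: [3.142, 0.0, 1.52]
force: [0.9, -0.5, -0.1]
width: 85.3
t 0.98 eef [ 430.2 -304.3  329.9] rot [3.1415e+00 3.0000e-04 1.5201e+00] F [ 0.9 -0.5 -0.1] w 85.3
travel cm [54.17  3.24  2.98] twist 0.0
```

```bash
python3 -m inch '{"travel":[[4,0.3,0.3],[8,0.6,0.6],[12,1,0.9],[16,1.3,1.2],[20,1.6,1.5],[24,1.9,1.8],[28,2.2,2.1],[32,2.5,2.4],[36,2.8,2.7],[40,3.1,3]],"twist":[0,0,0,0,0,0,0,0,0,0],"fingers":[8.5,8.5,8.5,8.5,8.5,8.5,8.5,8.5,8.5,8.5]}'
python3 -m inch '{"travel":[[3,0.1,0],[6,0.2,0],[9,0.2,0],[12,0.2,0],[14,0.2,0],[14,0.2,0],[14,0.2,0],[14,0.2,0],[14,0.2,0],[14,0.2,0]],"twist":[0,0,0,0,0,0,0,0,0,0],"fingers":[6,6,6,6,6,6,6,6,6,6]}'
python3 - <<'E'
from h import *
snap('wrist','w1');go(490,235,300,1.52)
E
```

```text
clock: 1.82
eef_pos: [482.8, 93.3, 299.6]
tool_rot: [-3.142, 0.0, 1.514]
force: [0.2, 0.5, -0.2]
width: 84.9
clock: 2.65
eef_pos: [493.2, 229.6, 299.7]
tool_rot: [3.142, 0.001, 1.512]
force: [-0.7, 0.6, -0.5]
width: 60.0
t 2.7 eef [493.2 229.8 299.8] rot [3.1414e+00 6.0000e-04 1.5123e+00] F [-0.4  0.4 -0.8] w 60.3
travel cm [ 0.5  -0.35 -0.02] twist -0.44
```

View pics/w1.png

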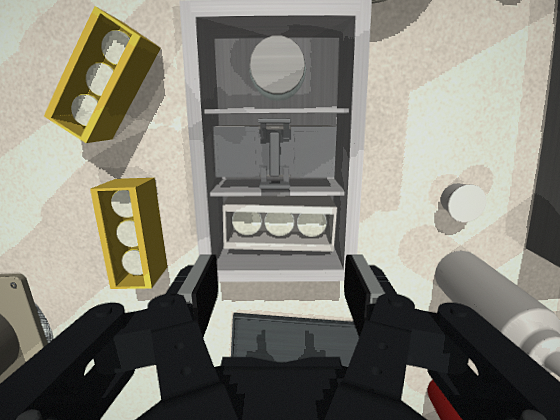

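The fin is at about (275,152), with the paddles near (275,124) and (275,186), the jar at (277,65) and the open tub at (279,225). Next I'll take a second view from nearer.

```bash
python3 -m inch '{"travel":[[2,0,1],[4,0,2],[6,0,3],[6,0,4],[6,0,5],[6,0,6],[6,0,6],[6,0,6],[6,0,6],[6,0,6]],"twist":[0,0,0,0,0,0,0,0,0,0],"fingers":[6,6,6,6,6,6,6,6,6,6]}'
python3 - <<'E'
from h import *
snap('wrist','w2');go(490,235,300,1.52)
for f in ['w1','w2']:
    a=cv2.imread('pics/%s.png'%f);a=a[90:230,190:360] if f=='w1' else a[60:300,130:420]
    cv2.imwrite('pics/z%s.png'%f,cv2.resize(a,None,fx=4.5 if f=='w1' else 2.5,fy=4.2 if f=='w1' else 2.5,interpolation=2))
E
```

```text
clock: 3.53
eef_pos: [496.8, 290.8, 240.5]
tool_rot: [3.14, -0.001, 1.513]
force: [-0.1, -0.2, 0.5]
width: 60.1
t 3.58 eef [496.8 290.9 240.5] rot [ 3.1404e+00 -6.0000e-04  1.5136e+00] F [-0.7  0.2 -0. ] w 60.2
travel cm [-5.62 -0.35 -5.95] twist -0.37
```

View pics/zw1.png

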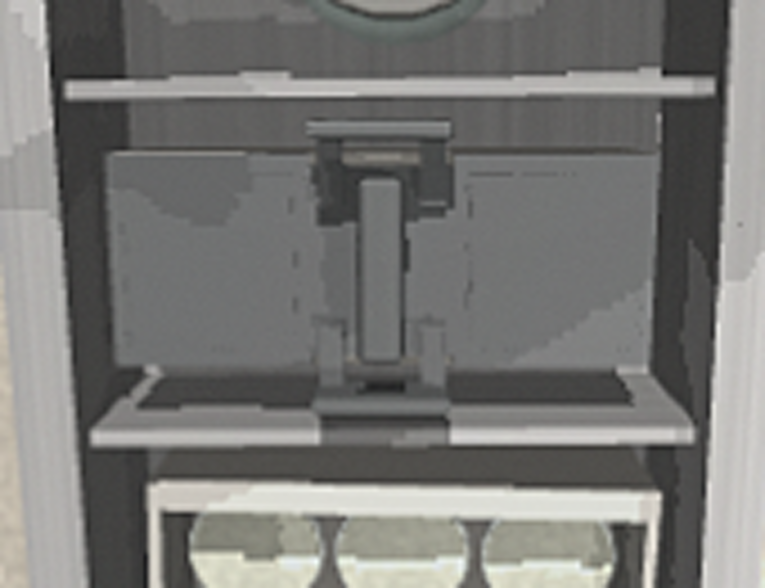

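View pics/w2.png

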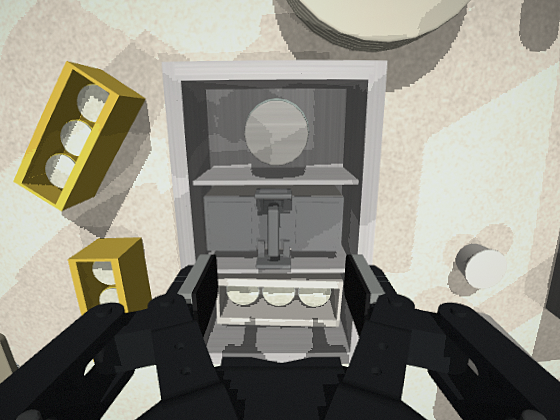

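View pics/zw2.png

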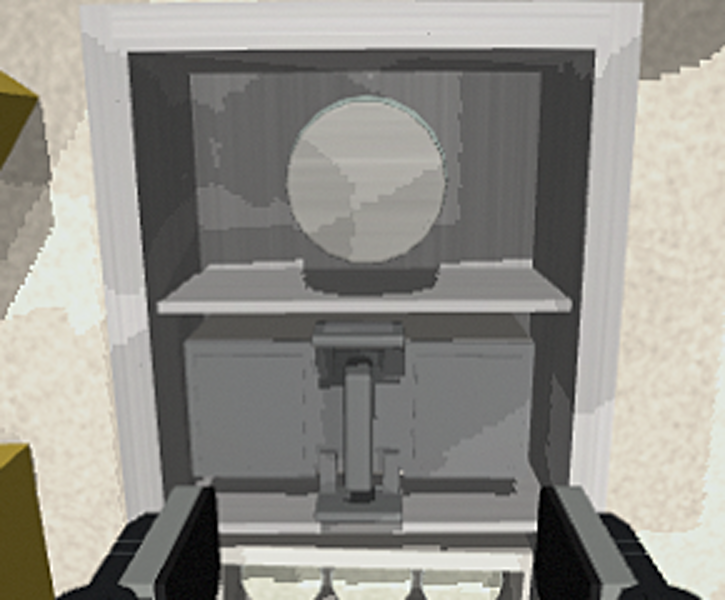

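Run:
```python
from h import *
a,b=load('w1'),load('w2')
def z1(x,y):return a,190+x/4.5,90+y/4.2
def z2(x,y):return b,130+x/2.5,60+y/2.5
for n,p,q in [('finfar',(382,178),(358,364)),('finnear',(381.5,361),(358,492)),('tabfar',(380,122),(360,323)),('tabnear',(382,413),(358,526)),('plateFL',(108,152),(188,340)),('plateFR',(657,152),(532,340))]:
    X,e=tri([z1(*p),z2(*q)]);print(n,X.round(1),np.round(e,1))
for n,p in [('wallL far',(65,97)),('wallR far',(715,95)),('wall L near',(92,440)),('wall R near',(693,440))]: print(n,atz(*z1(*p),92).round(1))
for n,p in [('f',(382,178)),('n',(381.5,361)),('tf',(380,122)),('tn',(382,400))]: print(n,atz(*z1(*p),94).round(1))
for n,p in [('f',(358,364)),('n',(358,492))]: print(n,atz(*z2(*p),94).round(1))
```

```text
finfar [489.9 285.   76.9] [0.3 0.3]
finnear [487.4 243.   94.6] [0.2 0.2]
tabfar [490.7 298.2  68.3] [0.3 0.3]
tabnear [486.7 230.7  96.6] [0.2 0.2]
plateFL [426.1 294.8  65.1] [0.2 0.2]
plateFR [554.8 287.1  64.2] [0.2 0.2]
wallL far [423.4 308.3  92. ]
wallR far [563.2 300.4  92. ]
wall L near [419.8 226.9  92. ]
wall R near [557.8 218.7  92. ]
f [490.5 285.8  94. ]
n [487.6 242.9  94. ]
tf [490.9 298.4  94. ]
tn [487.1 233.3  94. ]
f [490.3 289.7  94. ]
n [487.2 242.7  94. ]
```

Run:
```python
from h import *
b=load('w2');s=ctrl.read_state();Rt=R(s['tool_rot'])
for z in (10,17,25,32):
  for x in (11,-11):
    print(z,x,[tuple(np.round(proj(b,s['eef_pos']+Rt@np.array([x,y,z])),0)) for y in (30,-30)])
im=cv2.imread('pics/w2.png')[230:340,130:420];cv2.imwrite('pics/zf.png',cv2.resize(cv2.convertScaleAbs(im,alpha=1.5),None,fx=2.7,fy=2.7))
go(489,264.2,97,1.509)
```

```text
10 11 [(np.float64(351.0), np.float64(262.0)), (np.float64(211.0), np.float64(262.0))]
10 -11 [(np.float64(347.0), np.float64(307.0)), (np.float64(215.0), np.float64(307.0))]
17 11 [(np.float64(347.0), np.float64(255.0)), (np.float64(215.0), np.float64(256.0))]
17 -11 [(np.float64(345.0), np.float64(298.0)), (np.float64(217.0), np.float64(298.0))]
25 11 [(np.float64(344.0), np.float64(248.0)), (np.float64(218.0), np.float64(249.0))]
25 -11 [(np.float64(342.0), np.float64(290.0)), (np.float64(220.0), np.float64(290.0))]
32 11 [(np.float64(341.0), np.float64(243.0)), (np.float64(220.0), np.float64(243.0))]
32 -11 [(np.float64(339.0), np.float64(283.0)), (np.float64(223.0), np.float64(283.0))]
t 3.58 eef [496.8 290.9 240.5] rot [ 3.1404e+00 -6.0000e-04  1.5136e+00] F [-0.7  0.2 -0. ] w 60.2
travel cm [-2.72 -0.64 14.35] twist 0.26
```

View pics/zf.png

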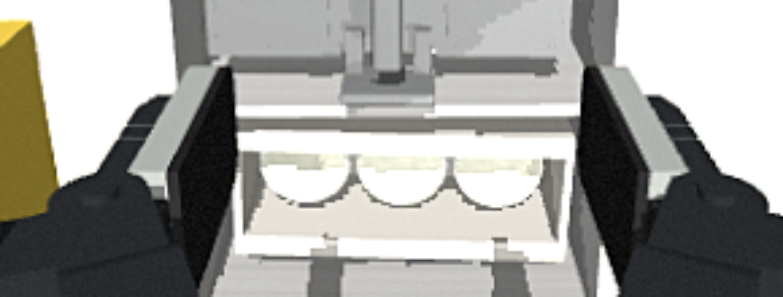

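The tips stand about 17.5 mm ahead of the TCP at 60 mm opening, so the 25 mm nose is for the jaws shut. I'll go above the fin first and then descend.

```bash
python3 -m inch '{"travel":[[-1.5,-0.35,1],[-2.72,-0.64,3],[-2.72,-0.64,5.5],[-2.72,-0.64,8],[-2.72,-0.64,9.5],[-2.72,-0.64,10.5],[-2.72,-0.64,10.5],[-2.72,-0.64,10.5],[-2.72,-0.64,10.5],[-2.72,-0.64,10.5]],"twist":[0.26,0.26,0.26,0.26,0.26,0.26,0.26,0.26,0.26,0.26],"fingers":[4,4,4,4,4,4,4,4,4,4]}'
python3 - <<'E'
from h import *
snap('wrist','w3');go(489,264.2,97,1.509)
E
```

```text
clock: 4.42
eef_pos: [489.2, 264.9, 136.1]
tool_rot: [3.139, -0.001, 1.51]
force: [0.5, -0.5, -0.1]
width: 39.8
t 4.47 eef [489.1 264.8 135.9] rot [ 3.1397e+00 -1.2000e-03  1.5097e+00] F [-0.7 -0.1 -0.6] w 40.1
travel cm [-0.06 -0.01  3.89] twist 0.04
```

View pics/w3.png

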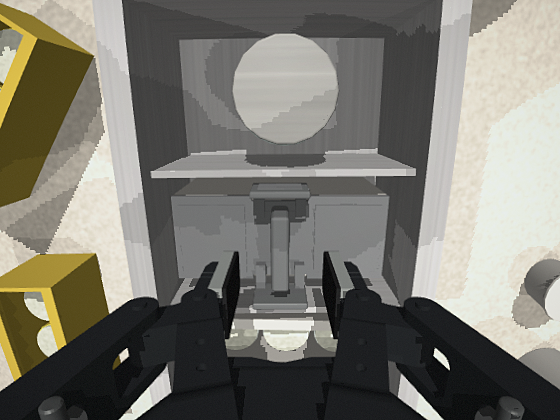

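The fin (u≈281) is centred between the fingers (238 and 323). I'll descend and close.

```bash
python3 -m inch '{"travel":[[0,0,1.5],[0,0,2.8],[0,0,3.5],[0,0,3.9],[0,0,3.9],[0,0,3.9],[0,0,3.9],[0,0,3.9],[0,0,3.9],[0,0,3.9]],"twist":[0,0,0,0,0,0,0,0,0,0],"fingers":[4,4,4,4,4,4,0,0,0,0]}'
python3 -m inch '{"travel":[[0,0,0],[0,0,0],[0,0,0],[0,0,0],[0,0,0],[0,0,0],[0,0,0],[0,0,0],[0,0,0],[0,0,0]],"twist":[0,0,0,0,0,0,0,0,0,0],"fingers":[0,0,0,0,0,0,0,0,0,0]}'
```

```text
clock: 5.3
eef_pos: [488.8, 264.6, 96.6]
tool_rot: [3.14, -0.001, 1.51]
force: [-0.0, -0.0, 5.2]
width: 8.8
clock: 6.13
eef_pos: [488.8, 264.6, 96.5]
tool_rot: [3.14, -0.001, 1.51]
force: [-0.7, -1.3, 6.3]
width: 9.2
```

```bash
python3 -m inch '{"travel":[[0,0,-0.4],[0,0,-0.8],[0,0,-1.4],[0,0,-2.2],[0,0,-3.2],[0,0,-4.2],[0,0,-5.2],[0,0,-6.2],[0,0,-6.2],[0,0,-6.2]],"twist":[0,0,0,0,0,0,0,0,0,0],"fingers":[0,0,0,0,0,0,0,0,0,0]}'
python3 - <<'E'
from h import *
snap('wrist','w4');snap('scene','s4');go(489,264.2,97,1.509)
t=load('top0');print(atz(t,352,147,0),atz(t,263,150,0),atz(t,402,120,30))
E
```

```text
clock: 6.97
eef_pos: [488.9, 264.5, 158.7]
tool_rot: [3.14, -0.001, 1.51]
force: [-0.2, 0.9, -5.2]
width: 8.9
t 7.07 eef [488.1 264.  157.6] rot [-3.1411e+00  5.0000e-04  1.5097e+00] F [ 0.2 -0.4 -6. ] w 9.0
travel cm [0.03 0.09 6.06] twist 0.04
[ 721.72423983 -144.90213932    0.        ] [718.38499221  76.5261324    0.        ] [ 779.50207677 -266.21854258   30.        ]
```

View pics/w4.png

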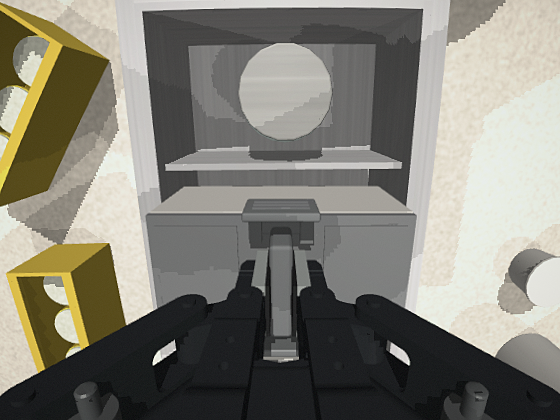

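View pics/s4.png

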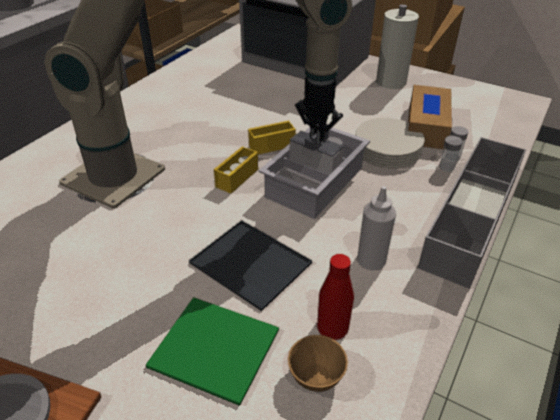

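The tub is up with the cover closed, and the load is about 5–6 N. I'll raise it further and meanwhile fit the board and tray by segmentation in both views.

```bash
python3 -m inch '{"travel":[[0,0,-1],[0,0,-2],[0,0,-3],[0,0,-4],[0,0,-5],[0,0,-6],[0,0,-7],[0,0,-7.5],[0,0,-7.5],[0,0,-7.5]],"twist":[0,0,0,0,0,0,0,0,0,0],"fingers":[0,0,0,0,0,0,0,0,0,0]}'
python3 - <<'E'
from h import *
from scipy.spatial.transform import Rotation
for f in ['top0','scene0']:
    i=load(f);fr=i['frame'].astype(int);r,g,b=fr[...,0],fr[...,1],fr[...,2]
    for name,m,z in [('board',(g>1.6*r)&(g>1.6*b)&(g>40),12),('tray',(fr.max(2)<75)&(b>=r),10)]:
        m=m.astype(np.uint8)
        if name=='tray':
            k=np.zeros_like(m)
            if f=='top0':k[180:290,280:376]=1
            else:k[215:312,183:320]=1
            m&=k
        n,l,st,c=cv2.connectedComponentsWithStats(cv2.morphologyEx(m,cv2.MORPH_OPEN,np.ones((3,3))));j=1+st[1:,4].argmax()
        cs,_=cv2.findContours((l==j).astype(np.uint8),cv2.RETR_EXTERNAL,cv2.CHAIN_APPROX_NONE)
        P=np.array([atz(i,u,v,z)[:2] for u,v in cs[0][:,0]],np.float32)
        print(f,name,st[j],cv2.minAreaRect(P))
go(489,264.2,97,1.509)
E
```

```text
clock: 7.9
eef_pos: [488.4, 264.2, 233.0]
tool_rot: [3.141, -0.0, 1.51]
force: [-0.3, 0.1, -5.7]
width: 8.8
top0 board [ 380  162   86   90 5795] ((569.46923828125, -307.96380615234375), (195.5236053466797, 177.04197692871094), 7.820598125457764)
top0 tray [ 288  187   82   97 6556] ((504.9889831542969, -80.64838409423828), (174.8860626220703, 214.0725860595703), 81.88182830810547)
scene0 board [ 147  299  131  105 8079] ((572.4259033203125, -313.3762512207031), (197.7288818359375, 179.57920837402344), 7.672348976135254)
scene0 tray [ 190  224  121   85 5357] ((507.92987060546875, -86.1726303100586), (179.7922821044922, 218.98854064941406), 81.59424591064453)
t 7.9 eef [488.4 264.2 233. ] rot [ 3.1412e+00 -1.0000e-04  1.5097e+00] F [-0.3  0.1 -5.7] w 8.8
travel cm [ 0.    0.05 13.6 ] twist 0.04
```

Run:
```python
from h import *
go(571,-311,190,1.706)
```

```text
t 7.9 eef [488.4 264.2 233. ] rot [ 3.1412e+00 -1.0000e-04  1.5097e+00] F [-0.3  0.1 -5.7] w 8.8
travel cm [-56.91  11.75   4.3 ] twist -11.25
```

```bash
python3 -m inch '{"travel":[[-1,0.2,0],[-3,0.6,0],[-5.5,1.1,0],[-8.5,1.7,0],[-11.5,2.4,0],[-14.5,3,0],[-17.5,3.6,0],[-20.5,4.2,0],[-23.5,4.8,0],[-26.5,5.4,0]],"twist":[0,-1,-2,-3,-4,-5,-6,-7,-8,-9],"fingers":[0,0,0,0,0,0,0,0,0,0]}'
python3 - <<'E'
from h import *
go(571,-311,190,1.706)
E
```

```text
clock: 8.73
eef_pos: [525.3, -6.1, 232.1]
tool_rot: [-3.14, 0.0, 1.667]
force: [0.6, 0.8, -5.0]
width: 8.4
t 8.73 eef [525.3  -6.1 232.1] rot [-3.1398e+00  4.0000e-04  1.6672e+00] F [ 0.6  0.8 -5. ] w 8.4
travel cm [-30.79   1.62   4.22] twist -2.22
```

```bash
python3 -m inch '{"travel":[[-3,0.15,0],[-6,0.3,0],[-9,0.5,0],[-12,0.6,0],[-15,0.8,0],[-18,0.95,0],[-21,1.1,0],[-24,1.3,0.5],[-26.5,1.4,1],[-28.5,1.5,1.5]],"twist":[-0.5,-1,-1.5,-2,-2.2,-2.2,-2.2,-2.2,-2.2,-2.2],"fingers":[0,0,0,0,0,0,0,0,0,0]}'
python3 -m inch '{"travel":[[-1,0.1,1],[-1.8,0.1,2],[-2.2,0.1,3],[-2.3,0.1,3],[-2.3,0.1,3],[-2.3,0.1,3],[-2.3,0.1,3],[-2.3,0.1,3],[-2.3,0.1,3],[-2.3,0.1,3]],"twist":[0,0,0,0,0,0,0,0,0,0],"fingers":[0,0,0,0,0,0,0,0,0,0]}'
python3 - <<'E'
from h import *
snap('wrist','w5');snap('top','t5');snap('scene','s5');go(571,-311,190,1.706)
E
```

```text
clock: 9.57
eef_pos: [566.7, -289.8, 216.3]
tool_rot: [-3.139, 0.001, 1.702]
force: [-0.2, 0.3, -5.3]
width: 8.4
clock: 10.4
eef_pos: [572.7, -308.2, 188.3]
tool_rot: [3.141, 0.0, 1.706]
force: [-0.4, -0.9, -5.1]
width: 8.9
t 10.55 eef [ 572.5 -308.4  188. ] rot [3.1414e+00 2.0000e-04 1.7054e+00] F [ 0.  -0.7 -5. ] w 8.5
travel cm [-0.24 -0.18 -0.2 ] twist -0.04
```

View pics/w5.png

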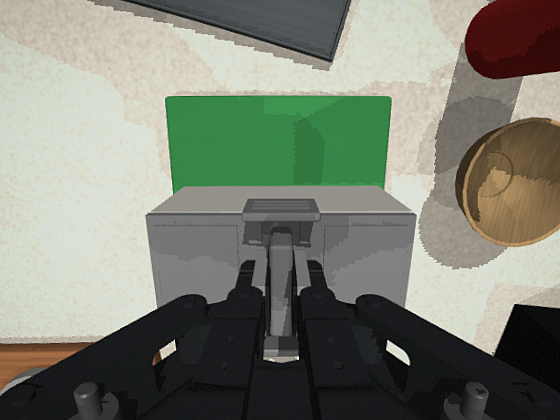

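View pics/s5.png

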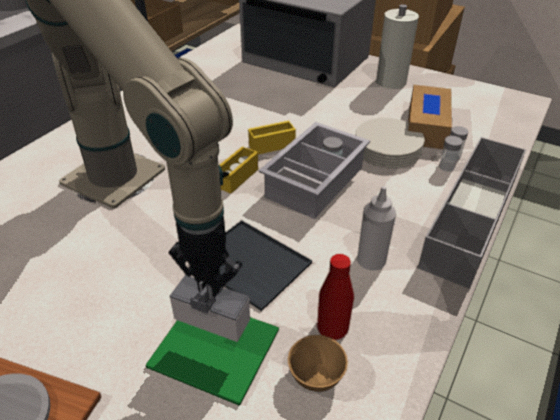

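Run:
```python
from h import *
b=load('w5');A=atz(b,166,96.5,12)[:2];B=atz(b,391,96.5,12)[:2];print(A,B,np.linalg.norm(B-A))
e=(B-A)/np.linalg.norm(B-A);n=np.array([e[1],-e[0]]);print(np.arctan2(*e[::-1]),(A+B)/2+n*90)
A=atz(b,207,7,10) ;B=atz(b,331,61,10);print('tray',A,B)
```

```text
[ 462.02086145 -233.70221832] [ 655.74251177 -207.62644763] 195.46872798186638
0.1338001081559173 [ 570.88779821 -309.85992302]
tray [ 491.21550954 -158.34911669   10.        ] [ 599.33189029 -186.40524718   10.        ]
```

The board's near edge is at (166–391, 97), which puts its centre at about (571,−310) with yaw 0.134. This agrees with the mean of the two fixed cameras, so I'll descend.

```bash
python3 -m inch '{"travel":[[-0.14,-0.17,1],[-0.14,-0.17,2.5],[-0.14,-0.17,4],[-0.14,-0.17,5.3],[-0.14,-0.17,6.4],[-0.14,-0.17,7.2],[-0.14,-0.17,7.7],[-0.14,-0.17,7.9],[-0.14,-0.17,8],[-0.14,-0.17,8]],"twist":[0,0,0,0,0,0,0,0,0,0],"fingers":[0,0,0,0,0,0,0,0,0,0]}'
python3 -m inch '{"travel":[[0,0,0.05],[0,0,0.1],[0,0,0.15],[0,0,0.2],[0,0,0.25],[0,0,0.3],[0,0,0.32],[0,0,0.34],[0,0,0.34],[0,0,0.34]],"twist":[0,0,0,0,0,0,0,0,0,0],"fingers":[0,0,0,0,0,0,0,0,0,0]}'
```

```text
clock: 11.38
eef_pos: [571.4, -310.1, 108.1]
tool_rot: [3.141, 0.0, 1.705]
force: [-0.9, 0.6, -5.0]
width: 8.8
clock: 12.22
eef_pos: [571.2, -310.1, 104.6]
tool_rot: [3.141, 0.0, 1.705]
force: [-0.5, -0.1, -0.9]
width: 8.6
```

```bash
python3 -m inch '{"travel":[[0,0,0.04],[0,0,0.06],[0,0,0.06],[0,0,0.06],[0,0,0.06],[0,0,0.06],[0,0,0.06],[0,0,0.06],[0,0,0.06],[0,0,0.06]],"twist":[0,0,0,0,0,0,0,0,0,0],"fingers":[0,0,0,4,4,4,4,4,4,4]}'
python3 -m inch '{"travel":[[0,0,-1],[0,0,-2],[0,0,-3],[0,0,-5],[0,0,-7],[0,0,-9],[0,0,-9],[0,0,-9],[0,0,-9],[0,0,-9]],"twist":[0,0,0,0,0,0,0,0,0,0],"fingers":[4,4,4,4,6,8.5,8.5,8.5,8.5,8.5]}'
python3 - <<'E'
from h import *
snap('wrist','w6');go(571,-311,190,0.134)
E
```

```text
clock: 13.05
eef_pos: [571.0, -310.0, 103.7]
tool_rot: [-3.142, -0.0, 1.705]
force: [-0.3, 0.4, 0.5]
width: 40.3
clock: 13.88
eef_pos: [570.3, -309.9, 193.2]
tool_rot: [-3.14, -0.001, 1.705]
force: [-0.1, -0.7, 0.1]
width: 84.9
t 13.93 eef [ 570.3 -309.9  192.9] rot [-3.1401e+00 -9.0000e-04  1.7053e+00] F [-0.  -0.7  0.2] w 85.0
travel cm [-0.12  0.05  0.29] twist 90.03
```

View pics/w6.png

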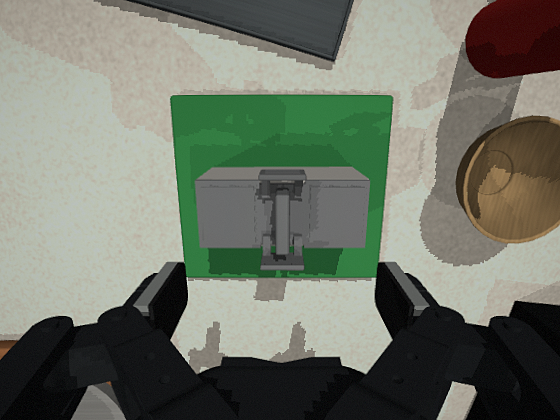

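The tub stands upright and centred on the board at (283,215), closed and released. Now I'll turn 90° for the tabs and work out the cover centre.

```bash
python3 -m inch '{"travel":[[0,0,0],[0,0,0],[0,0,0],[0,0,0],[0,0,0],[0,0,0],[0,0,0],[0,0,0],[0,0,0],[0,0,0]],"twist":[7,14,21,28,35,42,49,56,63,70],"fingers":[8.5,8.5,8.5,8.5,8.5,8.5,8.5,8.5,8.5,8.5]}'
python3 -m inch '{"travel":[[0,0,0],[0,0,0],[0,0,0],[0,0,0],[0,0,0],[0,0,0],[0,0,0],[0,0,0],[0,0,0],[0,0,0]],"twist":[7,14,20,20,20,20,20,20,20,20],"fingers":[8.5,8.5,8.5,8.5,8.5,8.5,8.5,8.5,8.5,8.5]}'
python3 - <<'E'
from h import *
b=load('w6');P=np.array([atz(b,u,v,76) for u,v in [(195,181),(366,181),(371,247),(199,248)]]);print(P.round(1),P.mean(0))
P=np.array([atz(b,u,v,12) for u,v in [(171,96),(392,96),(376,278),(183,278)]]);print('board',P.round(1),P.mean(0))
P=np.array([atz(b,u,v,102) for u,v in [(276.5,190),(288.5,190),(289,252),(276.5,252)]]);print('fin',P.round(1),P.mean(0))
snap('wrist','w7');go(571,-311,190,0.134)
E
```

```text
clock: 14.77
eef_pos: [570.6, -309.7, 192.8]
tool_rot: [-3.14, 0.001, 0.478]
force: [0.1, -1.0, -0.3]
width: 84.9
clock: 15.6
eef_pos: [570.9, -310.1, 193.8]
tool_rot: [-3.141, -0.0, 0.135]
force: [-0.3, 0.6, 0.1]
width: 84.7
[[ 503.9 -293.    76. ]
 [ 629.1 -276.2   76. ]
 [ 643.8 -327.2   76. ]
 [ 510.2 -346.1   76. ]] [ 571.77122433 -310.61078706   76.        ]
board [[ 462.  -234.2   12. ]
 [ 655.4 -208.2   12. ]
 [ 679.1 -384.4   12. ]
 [ 481.8 -411.2   12. ]] [ 569.55721456 -309.5242037    12.        ]
fin [[ 564.1 -285.9  102. ]
 [ 572.  -284.9  102. ]
 [ 578.5 -328.6  102. ]
 [ 569.9 -329.8  102. ]] [ 571.11747113 -307.30011604  102.        ]
t 15.65 eef [ 570.9 -310.2  193.8] rot [-3.1416e+00 -1.0000e-04  1.3460e-01] F [-0.4  0.3 -0.2] w 84.7
travel cm [-0.    0.09  0.38] twist 0.03
```

View pics/w7.png

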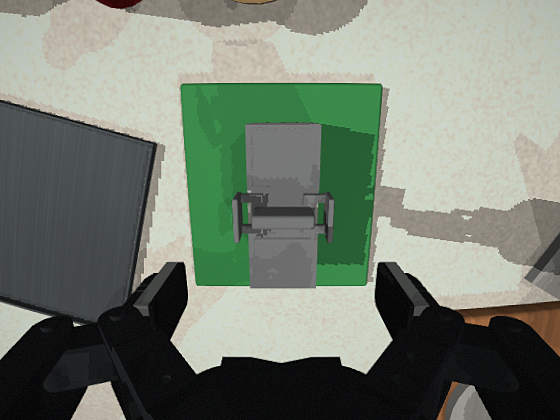

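Run:
```python
from h import *
b=load('w7')
im=cv2.imread('pics/w7.png')[170:260,215:355];cv2.imwrite('pics/z7.png',cv2.resize(cv2.convertScaleAbs(im,alpha=1.4),None,fx=5.5,fy=5.5,interpolation=2))
```

```text
(no output)
```

View pics/z7.png

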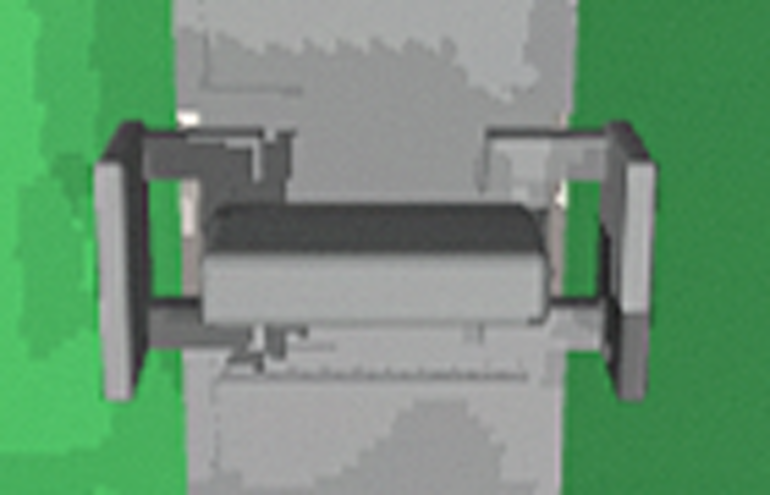

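Run:
```python
from h import *
b=load('w7');s=ctrl.read_state();Rt=R(s['tool_rot'])
def L(x,y,z):
    X=atz(b,215+x/5.5,170+y/5.5,z);return X.round(1),(Rt.T@(X-s['eef_pos'])).round(1)
for q in [(95,163),(106,398),(656,163),(648,400)]: print('tab',*L(*q,99))
for q in [(202,254),(547,254),(541,323),(208,323)]: print('fin',*L(*q,102))
go(571,-311,105,0.134)
```

```text
tab [ 582.3 -274.4   99. ] [ 16.  -33.9  94.8]
tab [ 551.5 -278.6   99. ] [-15.  -33.9  94.8]
tab [ 591.5 -342.8   99. ] [16.  35.1 94.8]
tab [ 560.5 -347.5   99. ] [-15.3  35.6  94.8]
fin [ 573.3 -288.9  102. ] [  5.2 -20.8  91.8]
fin [ 579. -331.  102.] [ 5.2 21.7 91.8]
fin [ 570.  -331.7  102. ] [-3.8 21.2 91.8]
fin [ 564.5 -290.6  102. ] [ -3.8 -20.2  91.8]
t 15.65 eef [ 570.9 -310.2  193.8] rot [-3.1416e+00 -1.0000e-04  1.3460e-01] F [-0.4  0.3 -0.2] w 84.7
travel cm [-0.01  0.09  8.88] twist 0.03
```

Tab centre is offset (+0.5, +0.7) mm from the tool and the yaw is aligned. Descending and pinching.

```bash
python3 -m inch '{"travel":[[0.03,0.07,1.5],[0.05,0.07,3.5],[0.05,0.07,5.5],[0.05,0.07,7.2],[0.05,0.07,8.5],[0.05,0.07,9.4],[0.05,0.07,9.8],[0.05,0.07,9.8],[0.05,0.07,9.8],[0.05,0.07,9.8]],"twist":[0,0,0,0,0,0,0,0,0,0],"fingers":[8.5,8.5,8.5,8.5,8.5,8.5,8.5,8.5,8.5,8.5]}'
python3 - <<'E'
from h import *
snap('wrist','w8');snap('scene','s8');go(571,-311,95,0.134)
im=cv2.imread('pics/s8.png')[240:400,120:320];cv2.imwrite('pics/z8.png',cv2.resize(cv2.convertScaleAbs(im,alpha=1.4),None,fx=3.7,fy=3.7,interpolation=2))
E
```

```text
clock: 16.48
eef_pos: [572.3, -311.0, 96.8]
tool_rot: [3.141, -0.002, 0.134]
force: [-0.5, -0.6, 0.3]
width: 84.7
t 16.58 eef [ 572.2 -310.9   96.8] rot [ 3.1406e+00 -1.5000e-03  1.3450e-01] F [-0.4 -0.6 -0.1] w 85.1
travel cm [-0.12 -0.01  0.18] twist 0.03
```

View pics/w8.png

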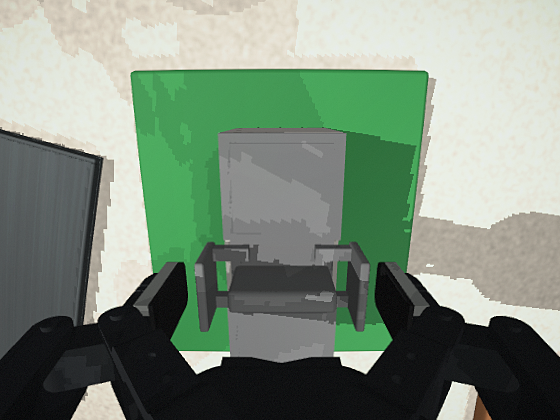

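View pics/z8.png

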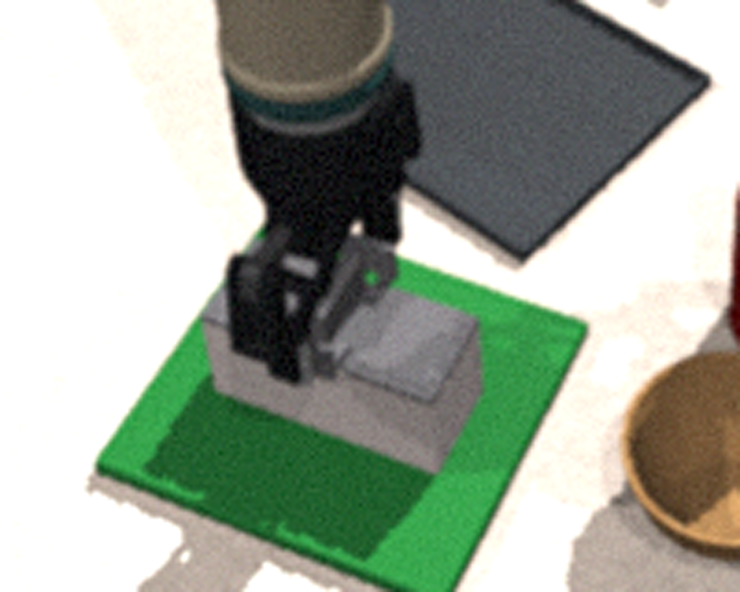

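The fingers straddle both paddles evenly: the paddles are at 197 and 367, the pads at 187 and 376. Pinching now.

```bash
python3 -m inch '{"travel":[[0,0,0.1],[0,0,0.1],[0,0,0.1],[0,0,0.1],[0,0,0.1],[0,0,0.1],[0,0,0.1],[0,0,0.1],[0,0,0.1],[0,0,0.1]],"twist":[0,0,0,0,0,0,0,0,0,0],"fingers":[7.5,7,6.7,6.4,6,5.5,5,5,5,5]}'
python3 -m inch '{"travel":[[0,0,0],[0,0,-0.1],[0,0,-0.2],[0,0,-0.4],[0,0,-0.7],[0,0,-1],[0,0,-1.4],[0,0,-1.8],[0,0,-2.2],[0,0,-2.2]],"twist":[0,0,0,0,0,0,0,0,0,0],"fingers":[5,5,5,5,5,5,5,5,5,5]}'
python3 - <<'E'
from h import *
snap('wrist','w9');snap('scene','s9');go(571,-311,95,0.134)
im=cv2.imread('pics/s9.png')[240:400,120:320];cv2.imwrite('pics/z9.png',cv2.resize(cv2.convertScaleAbs(im,alpha=1.4),None,fx=3.7,fy=3.7,interpolation=2))
E
```

```text
clock: 17.42
eef_pos: [572.1, -310.9, 97.2]
tool_rot: [3.141, -0.002, 0.134]
force: [-2.2, 1.7, 14.6]
width: 56.0
clock: 18.25
eef_pos: [572.2, -310.9, 117.9]
tool_rot: [3.141, -0.001, 0.134]
force: [0.7, 0.0, -1.3]
width: 55.3
t 18.35 eef [ 571.7 -310.7  117.1] rot [ 3.1413e+00 -4.0000e-04  1.3450e-01] F [-0.2  0.2 -0.5] w 55.5
travel cm [-0.07  0.02  2.21] twist 0.03
```

View pics/w9.png

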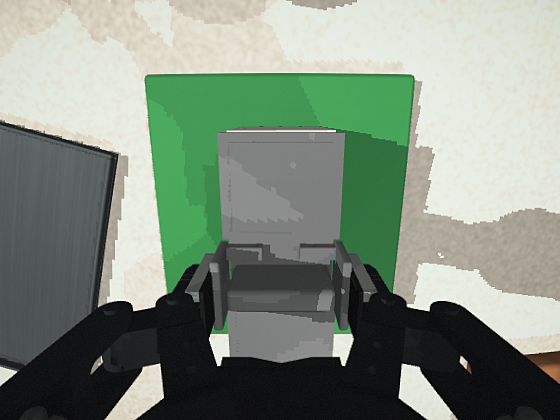

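View pics/z9.png

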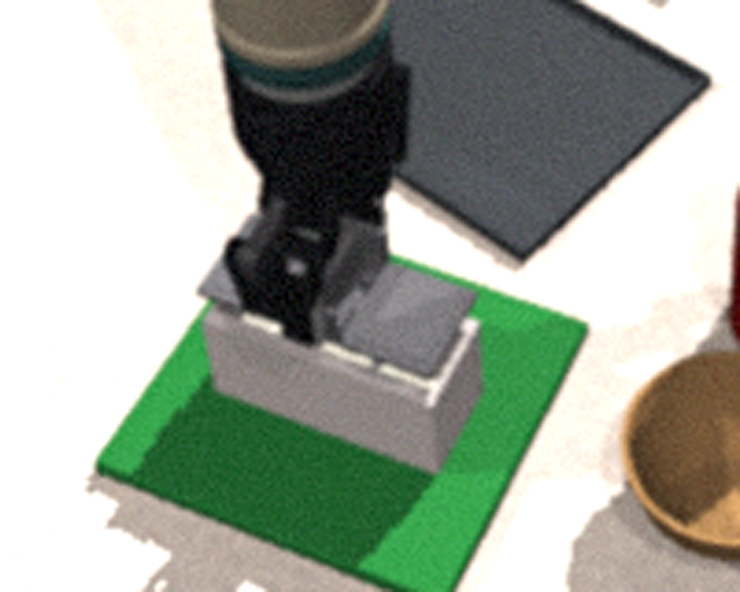

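The cover came away and the tub stayed on the board, with the white rim now visible. Lifting clear.

```bash
python3 -m inch '{"travel":[[0,0,-0.7],[0,0,-1.5],[0,0,-2.5],[0,0,-3.7],[0,0,-5],[0,0,-6.5],[0,0,-8],[0,0,-9],[0,0,-9],[0,0,-9]],"twist":[0,0,0,0,0,0,0,0,0,0],"fingers":[5,5,5,5,5,5,5,5,5,5]}'
python3 - <<'E'
from h import *
go(506,-83,150,-0.144)
E
```

```text
clock: 19.18
eef_pos: [571.9, -310.8, 207.8]
tool_rot: [3.141, -0.001, 0.134]
force: [0.0, -0.1, -2.0]
width: 55.4
t 19.18 eef [ 571.9 -310.8  207.8] rot [ 3.1406e+00 -1.5000e-03  1.3450e-01] F [ 0.  -0.1 -2. ] w 55.4
travel cm [ -3.48 -23.47   5.75] twist 15.96
```

```bash
python3 -m inch '{"travel":[[-0.2,-1.5,0],[-0.6,-4,0],[-1,-7,0],[-1.5,-10,0],[-2,-13,0],[-2.4,-16,0],[-2.8,-19,1],[-3.2,-21.5,2],[-3.4,-23,3],[-3.5,-23.5,4]],"twist":[0,2,4,6,8,10,12,14,15,16],"fingers":[5,5,5,5,5,5,5,5,5,5]}'
python3 -m inch '{"travel":[[0,0,1],[0,0,2],[0,0,3],[0,0,3],[0,0,3],[0,0,3],[0,0,3],[0,0,3],[0,0,3],[0,0,3]],"twist":[0,0,0,0,0,0,0,0,0,0],"fingers":[5,5,5,5,5,5,5,5,5,5]}'
python3 - <<'E'
from h import *
snap('wrist','w10');snap('top','t10');go(506,-83,39.5,-0.144)
E
```

```text
clock: 20.02
eef_pos: [503.8, -78.6, 165.7]
tool_rot: [-3.14, 0.003, -0.141]
force: [1.0, -0.6, -1.5]
width: 55.2
clock: 20.85
eef_pos: [505.6, -82.5, 137.1]
tool_rot: [-3.142, -0.001, -0.145]
force: [0.5, 0.6, -1.0]
width: 55.6
t 20.95 eef [505.5 -82.5 137. ] rot [-3.1416e+00 -4.0000e-04 -1.4480e-01] F [-0.2 -0.2 -1.3] w 55.5
travel cm [0.06 0.05 9.75] twist -0.04
```

View pics/w10.png

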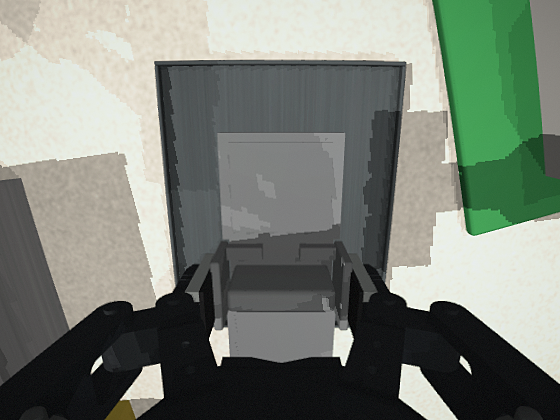

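The cover is level and centred over the tray (tray edges at 155 and 405, cover mid 281). Lowering.

```bash
python3 - <<'E'
from h import *
b=load('w10');A=atz(b,155,62,10);B=atz(b,406,62,10);print(A,B,np.linalg.norm(A-B));e=(A-B)/np.linalg.norm(A-B);n=np.array([-e[1],e[0],0]);print((A+B)/2+n*110,(A+B)/2-n*110)
E
python3 -m inch '{"travel":[[0,0,1],[0,0,2.5],[0,0,4],[0,0,5.5],[0,0,7],[0,0,8],[0,0,8.7],[0,0,9.1],[0,0,9.3],[0,0,9.3]],"twist":[0,0,0,0,0,0,0,0,0,0],"fingers":[5,5,5,5,5,5,5,5,5,5]}'
python3 -m inch '{"travel":[[0,0,0.05],[0,0,0.1],[0,0,0.15],[0,0,0.2],[0,0,0.25],[0,0,0.3],[0,0,0.35],[0,0,0.35],[0,0,0.35],[0,0,0.35]],"twist":[0,0,0,0,0,0,0,0,0,0],"fingers":[5,5,5,5,5,5,5,5,5,5]}'
```

```text
[625.67501225  -9.07851224  10.        ] [ 599.87979042 -184.82861439   10.        ] 177.63302585738361
[503.94340977 -80.97976347  10.        ] [ 721.61139289 -112.92736316   10.        ]
clock: 21.78
eef_pos: [505.5, -82.5, 43.7]
tool_rot: [3.142, -0.0, -0.145]
force: [-0.5, -0.8, -1.2]
width: 55.5
clock: 22.62
eef_pos: [505.5, -82.5, 40.5]
tool_rot: [-3.142, -0.0, -0.145]
force: [-1.2, 0.3, 3.5]
width: 55.5
```

```bash
python3 -m inch '{"travel":[[0,0,0.02],[0,0,0.02],[0,0,0.02],[0,0,0.02],[0,0,0.02],[0,0,0.02],[0,0,0.02],[0,0,0.02],[0,0,0.02],[0,0,0.02]],"twist":[0,0,0,0,0,0,0,0,0,0],"fingers":[5.7,6,6.5,7,7.5,8,8.5,8.5,8.5,8.5]}'
python3 - <<'E'
from h import *
snap('wrist','w11');go(506,-83,250,-0.144)
E
```

```text
clock: 23.45
eef_pos: [505.4, -82.5, 40.1]
tool_rot: [-3.142, -0.0, -0.145]
force: [0.4, 0.7, -0.5]
width: 85.1
t 23.5 eef [505.4 -82.4  40.1] rot [-3.1416 -0.     -0.1447] F [ 0.3 -0.9 -0.4] w 85.3
travel cm [  0.07   0.05 -20.99] twist -0.04
```

View pics/w11.png

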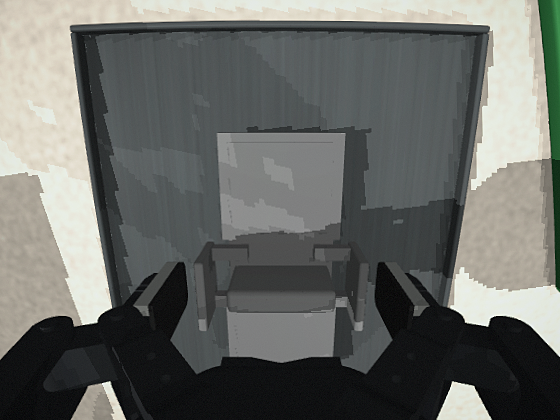

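The cover is free: the paddles at 205 and 357 stand clear of the pads. Retreating straight up and checking.

```bash
python3 -m inch '{"travel":[[0,0,-1],[0,0,-2.5],[0,0,-4.5],[0,0,-7],[0,0,-10],[0,0,-13],[0,0,-16],[0,0,-18],[0,0,-20],[0,0,-21]],"twist":[0,0,0,0,0,0,0,0,0,0],"fingers":[8.5,8.5,8.5,8.5,8.5,8.5,8.5,8.5,8.5,8.5]}'
python3 -m inch '{"travel":[[-2,0,-2],[-4,0,-4],[-6,0,-6],[-8,0,-8],[-10,0,-10],[-10,0,-12],[-10,0,-12],[-10,0,-12],[-10,0,-12],[-10,0,-12]],"twist":[0,0,0,0,0,0,0,0,0,0],"fingers":[8.5,8.5,8.5,8.5,8.5,8.5,8.5,8.5,8.5,8.5]}'
python3 - <<'E'
from h import *
snap('wrist','w12');snap('scene','s12');snap('top','t12');go(506,-83,250,-0.144)
im=cv2.imread('pics/s12.png')[110:400,120:400];cv2.imwrite('pics/z12.png',cv2.resize(cv2.convertScaleAbs(im,alpha=1.4),(579,600),interpolation=2))
E
```

```text
clock: 24.33
eef_pos: [506.2, -82.6, 253.5]
tool_rot: [-3.141, -0.004, -0.145]
force: [0.5, 0.4, -0.2]
width: 85.3
clock: 25.17
eef_pos: [406.0, -68.0, 369.3]
tool_rot: [3.141, 0.002, -0.145]
force: [-0.5, -0.3, 0.5]
width: 85.1
t 25.32 eef [406.2 -68.  369.2] rot [ 3.1414e+00  1.9000e-03 -1.4480e-01] F [ 0.6 -0.3 -0.1] w 84.9
travel cm [10.12  0.04 11.91] twist -0.05
```

View pics/z12.png

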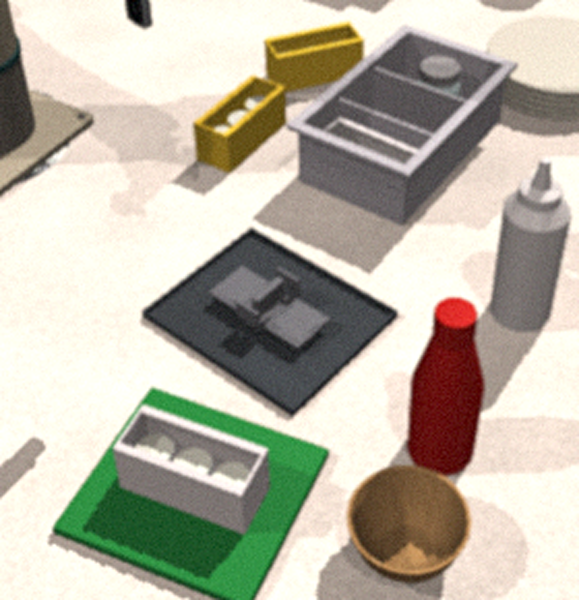

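View pics/t12.png

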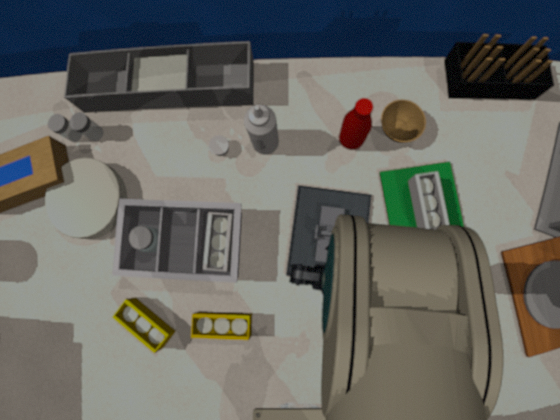

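View pics/w12.png

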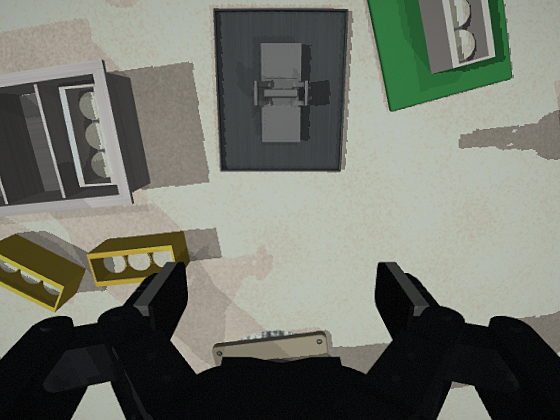

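The open tub stands upright on the board and the cover lies flat and fin-up in the middle of the tray. The bystanders are at the same pixels as at the start, and the robot is clear. Handing in.

```bash
python3 -c "
from cell import ctrl
print(ctrl.finish_job())"
```

```text
the job is handed in; nothing more can be done
None
```

I carried the closed tub by its fin from the middle well to the centre of the green board and let go. I then turned 90°, pinched both tabs, lifted the cover off and laid it right way up in the steel tray. The job was handed in at about 25.3 s of the 54 s allowed.

**Last checks:**
- **Tub:** the final pictures show it open and upright on the board. Before I took the cover off, its centre was about 2 mm from the board's centre; I did not measure that again afterwards.
- **Cover:** it lies flat, fin up, in the middle of the tray.
- **Bystanders:** the other tub, jar, bottles, bowl, dip pot and yellow tubs look unmoved against the first pictures. I compared these by eye only.
- **Gripper:** it is open and touching nothing. The highest wrist force I read was about 15 N, while pinching the tabs.

**What disagreed:**
- **Board and tray:** the scene and top cameras differed by about 3 mm in x and 5.5 mm in y on their positions. For the board I used the wrist camera's measurement, and for the tray a mean of the two cameras, which the wrist view confirmed to about 2 mm.
- **Cover height:** one far-end fin point (z ≈ 77 mm) and one far tab point (z ≈ 68 mm) were misread in the second picture, so I left them out. The near fin point gave 94.6 mm against 94 mm from the text.

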